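# Undo a flask's bayonet cap of unknown hand and hold it

## Task

Open the steel vacuum flask so that it can be filled: its black cap has a quarter-turn catch that may be cut either way, so try to loosen it one way, and if it stops at once, the other way, until it comes free. Lift the cap straight off, carry it at least 10 cm to the side of the flask's mouth without dropping it or setting it down, and finish while still holding it there in the air, upright, its lower rim no lower than the flask's mouth. Leave the mug, salt shaker, honey jar and teaspoon where they are.

Things in the scene. Friction and masses are not known exactly. Their poses are not given: they have to be found in the camera images.
- flask: Upright steel vacuum flask, 76 mm across, on a 92 mm rubber suction foot stuck fast to the worktop (cannot turn or shift). Origin at the centre of its underside, z up. The cap's rim sits on a black collar (55 mm across) at 120 mm. Under the cap a neck 28 mm across rises to 144 mm; its two flanges (flask's +x and -x) hold down the cap's two inner lugs.
- flask_seat (a point): On the flask's axis at the collar, 120 mm up: the closed cap's origin. The catch: one way the cap meets a hard stop after about 4 to 11 degrees; the other way (clockwise or counterclockwise, differs from run to run, not visible) it turns freely, without rising, and can be lifted from 60 to 110 degrees of turn, best at 80 to 90. 30 mm of lift clears the neck.
- cap: Loose black round ribbed cap, 52 mm across, 56 mm tall, 0.05 to 0.12 kg; a grey bar (44 x 6 mm, 3.5 mm high) on its top lies along its x axis. Origin at the centre of its lower rim, z up. Grip it round the solid upper half (28 to 56 mm up); the lower 28 mm is a hollow skirt. Closed, its x axis lies along the flask's x axis within 3 degrees and it lifts no more than 2 mm.
- mug: White mug, 82 mm across (114 mm with its handle), 91 mm tall. Bystander. Origin at the centre of its underside.
- salt: Salt shaker, 44 mm across, 90 mm tall. Bystander. Origin at the centre of its underside.
- honey: Honey jar with a broad lid, 74 mm across, 84 mm tall. Bystander. Origin at the centre of its underside.
- spoon: Teaspoon lying flat, 132 x 26 mm, 9 mm high. Bystander. Origin at the middle of its underside.

How it is judged:
By the outcome, as a careful person would: the job done as asked, in the order asked, and still so for the second after the job is handed in, while the arm keeps its last pose, push and grip.
It also fails if it takes over 48 s, if anything falls off the work surface, if the arm or the gripper's body presses on something with over 40 N, if the wrist force passes 120 N, or if a joint passes its speed limit or range.

## Robot

A 7-joint arm with a two-finger parallel gripper is mounted at the origin on a cart in front of the work surface, level with it; the furniture and walls round the work are solid. World frame = base frame: x ahead of the robot, y to its left, z up, the work surface at z = 0. Lengths are in m, angles in rad, forces in N, time in s.
With the tool pointing down it reaches from about 0.4 to 0.875 m from the base axis. Payload 4.4 kg.
Tool frame: the origin (TCP) lies between the finger pads; the fingertips stand 22 mm ahead of it and the grasp point (between the pads) lies 3 mm ahead of it (env.tcp_to_tips is the distance from the TCP to the fingertips, in m); z points along the fingers, y is the line along which they close (so a half turn about z gives the same grasp; the last joint's range is limited). The gripper opens to 85 mm and grips with 20 to 120 N. Pads are 22 mm wide; open, the fingers measure 114 mm over their backs; the gripper's body (76 mm by 85 mm) begins 54 mm behind the grasp point. The pads swing forward as they close: fully open they stand 13 mm farther back than shut.
Start: joints at [-1.23, 0.628, 0.038, 1.517, -0.027, 0.996, -0.02], TCP at [0.257, 0.597, 0.253] pointing down, gripper open.
Joint ranges: [-3.06, 3.06], [-0.37, 2.12], [-1.25, 1.32], [0.18, 2.47], [-1.1, 4.24], [0.23, 1.98], [-2.94, 2.94]. Speed limits (rad/s): [2.57, 2.57, 3.14, 3.14, 3.14, 3.14, 3.14].

## Interface

Orientations are given as a rotation vector (axis times angle).
In Python, from cell import env, eoat, kinematics, telemetry, optics, workorder gives the robot as it stands. Calls block until the motion is done:
- env.move_ptp(position, orientation): joint-space move of the TCP to a pose.
- env.move_straight(position, frame=None, rate=0.15, stop_force=None): straight line of the TCP; frame=None keeps the orientation; rate is the mean speed in m/s. With stop_force (N) it stops when the force on the tool has changed by that much, and returns True; else False.
- env.move_joints(angles): joint-space move.
- eoat.gripper_to(opening, squeeze=None): finger opening in m; squeeze is the grip in N (None keeps the last); returns when the fingers have stopped.
- env.sleep(seconds).
- kinematics.ik(position, orientation): joint angles nearest the present ones, or None.
- telemetry.observe(): the state.
- optics.grab_frame(name): name is "scene" or "top" or "wrist"; returns a dict with "color" (384x512x3 uint8, red, green, blue), "z_map" (384x512 float32, m along the optical axis (not along the pixel's ray), 0 where there is no reading), "mtx" (3x3 intrinsics, pixels), "rvec" (rotation vector, rad) and "tvec" (3), from world to camera coordinates, as OpenCV has them. Camera axes: x right, y down, z forward; pixel columns grow to the right and rows downward; lengths in m; the calibration is good to about 2 mm. The wrist camera is an equidistant fisheye: a pixel r from the principal point sees the ray r / f radians off the axis. A picture is of the moment at which its call begins.
A pose or a line that the arm cannot do raises env.PlanningError and nothing moves.
- workorder.hand_in(): hands the job in; it is judged then, once.
The state is a dict: "t": time; "qpos": joint angles; "joint_velocities": joint speeds; "effort": joint torques, N m; "tool_pos": TCP position; "ee_rot": TCP orientation; "ft_force": force on the tool from outside, world axes, zero at the start; "wrist_torque": the same for the moment, N m; "gripper_width": finger opening in m; "grip_force": force on a finger pad.
Only numpy, scipy, OpenCV 4.12 (cv2) and the standard library are available. Lean on these libraries where they do the work, as an engineer would, in place of code of your own. Each camera call takes 0.05 s, during which the arm holds its last target. There are 200 camera calls.

## Working session

There is one attempt and no reset: what is moved stays moved. The work goes in short steps, each a Python script; the robot and the scene stay as the last script left them, time stands still between calls to the robot, and variables do not carry over. Pictures are saved under pics/ and viewed, at most 10 in all, crops included, and the job is handed in when it is done.

```bash
mkdir -p pics; python3 - <<'E'
from cell import env,telemetry,optics
import cv2,numpy as np
ims=[]
for n in("scene","top"):
    f=optics.grab_frame(n); np.savez(n,**f); ims.append(f["color"][:,:,::-1])
    R=cv2.Rodrigues(np.array(f["rvec"],float))[0]; print(n,-R.T@np.ravel(f["tvec"]),R[2],f["mtx"][0])
for n,i in zip(("scene","top"),ims): cv2.imwrite(f"pics/{n}0.png",i)
s=telemetry.observe(); print(s["t"],s["ee_rot"],s["tool_pos"])
E
```

```text
scene [ 0.03820479 -0.26892614  0.98518175] [ 0.5017816   0.22340038 -0.83564795] [456.5026296    0.         254.69546291]
top [ 0.37996574 -0.03227103  1.15100669] [ 0.17730739  0.03007771 -0.9836958 ] [454.97349139   0.         268.61701788]
0.1 [-6.34485083e-01 -3.07649111e+00  2.67125352e-03] [0.25694167 0.59648872 0.25248236]
```

View pics/scene0.png

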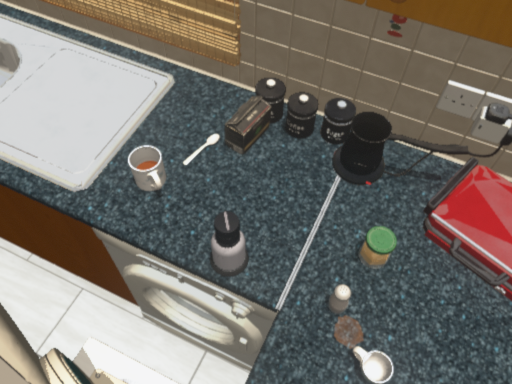

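View pics/top0.png

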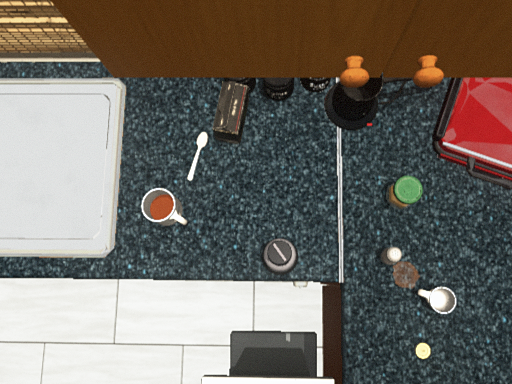

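The scene view shows the flask at about (228,240) with its cap at (227,222). The top view shows the cap at about (280,253) with a diagonal bar. The mug is at (160,206), honey at (406,192), salt at (392,255) and the spoon at (197,155). Next I'll measure the cap.

```bash
cat > h.py <<'E'
import numpy as np,cv2
def cam(f):
    R=cv2.Rodrigues(np.array(f["rvec"],float))[0]; return R,-R.T@np.ravel(f["tvec"])
def cast(f,uv,z):
    R,C=cam(f); uv=np.atleast_2d(uv).astype(float)
    d=(np.c_[uv,np.ones(len(uv))]@np.linalg.inv(f["mtx"]).T)@R
    return C+d*((z-C[2])/d[:,2])[:,None]
def cloud(f):
    R,C=cam(f); v,u=np.mgrid[:384,:512]; 
    return C+((np.stack([u,v,np.ones_like(u)],-1)*f["z_map"][...,None])@np.linalg.inv(f["mtx"]).T)@R
E
python3 - <<'E'
from h import *
for n,c in(("top",(280,253)),("scene",(227,222))):
    f=dict(np.load(n+".npz")); P=cloud(f)
    u,v=c; p0=cast(f,c,.176)[0]; print(n,p0)
    m=(P[...,2]>.165)&(P[...,2]<.19)&(np.linalg.norm(P[...,:2]-p0[:2],axis=-1)<.06)
    q=P[m]; (cx,cy),r=cv2.minEnclosingCircle(q[:,:2].astype(np.float32)); print("top pts",len(q),q.mean(0),cx,cy,r)
    g=f["color"].mean(-1); b=m&(g>g[m].mean()+0.8*g[m].std()); 
    vu=np.argwhere(b)[:,::-1]; w=cast(f,vu,.1795)[:,:2]; mu=w.mean(0); ev,E=np.linalg.eigh(np.cov((w-mu).T)); d=E[:,1]
    print("bar",len(w),mu,np.sqrt(ev)*12**.5,np.degrees(np.arctan2(d[1],d[0])),g[m].mean(),g[m].std())
    if n=="top":
        for k,(a,bb) in dict(mug=((160,206),.09),honey=((406,188),.084),salt=((393,255),.09),spoon=((197,155),.01),cup2=((440,300),.05)).items(): print(k,cast(f,a,bb)[0],P[a[1],a[0]])
        for a in((300,40),(300,74),(100,30),(480,40)): print("cab",a,P[a[1],a[0]])
    cv2.imwrite(f"pics/{n}c.png",cv2.resize(f["color"][v-30:v+50,u-40:u+40,::-1],(560,560),interpolation=cv2.INTER_CUBIC))
    
E
```

```text
top [ 0.43678345 -0.02809591  0.176     ]
top pts 467 [ 0.43997989 -0.02626375  0.17640049] 0.44010499119758606 -0.026793431490659714 0.02690000645816326
bar 64 [ 0.44062134 -0.02717517] [0.02170285 0.04269555] -148.84084643874172 100.93290506780872 37.15012236233938
mug [0.55018756 0.25851019 0.09      ] [0.55947346 0.27437283 0.03212018]
honey [ 0.59847164 -0.32547161  0.084     ] [ 0.59784485 -0.32463056  0.08706073]
salt [ 0.43979091 -0.28761778  0.09      ] [ 0.43988964 -0.28803917  0.08824905]
spoon [0.69825952 0.19062188 0.01      ] [0.69767894 0.19021531 0.01208123]
cup2 [ 0.33846888 -0.4025756   0.05      ] [ 0.33684048 -0.41710697  0.00679465]
cab (300, 40) [ 0.64501456 -0.0509707   0.67988616]
cab (300, 74) [ 0.64497907 -0.05432925  0.59444838]
cab (100, 30) [0.64444981 0.16636435 0.70349466]
cab (480, 40) [ 0.64417334 -0.24998165  0.679797  ]
scene [ 0.4399769  -0.03004447  0.176     ]
top pts 487 [ 0.43733074 -0.02955816  0.1752995 ] 0.4394833445549011 -0.02800876833498478 0.026771895587444305
bar 66 [ 0.43997199 -0.02891881] [0.00712436 0.04387637] -143.65041181942325 68.61054072553047 30.129714977444742
```

View pics/topc.png

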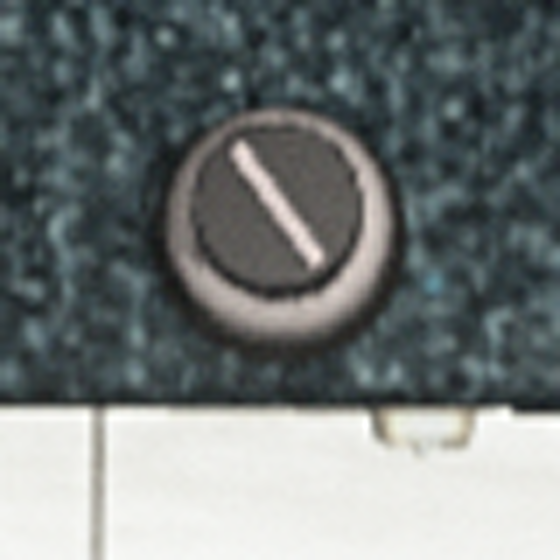

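The bar lies at about 36° and the cap centre is near (0.440, -0.028). Both views agree to within 2 mm, and the cap-top height of 0.176 matches the given sizes. Next I'll check which yaws give joint 7 room, then approach.

```bash
cat >> h.py <<'E'
from scipy.spatial.transform import Rotation as Ro
down=lambda deg:(Ro.from_euler('z',deg,degrees=True)*Ro.from_euler('x',180,degrees=True)).as_rotvec()
C=np.array([.440,-.0278])
E
python3 - <<'E'
from h import *
from cell import env,kinematics
print(env.tcp_to_tips)
for y in range(-180,180,30):
    q=kinematics.ik([*C,.163],down(y)); print(y,None if q is None else np.round(q,2))
E
```

```text
0.022
-180 [ 0.04  0.49 -0.05  2.17  0.05  0.48  1.51]
-150 [ 0.12  0.49 -0.17  2.17  0.17  0.49  1.92]
-120 [ 0.21  0.5  -0.29  2.16  0.29  0.51  2.32]
-90 [ 0.31  0.52 -0.44  2.16  0.42  0.54  2.7 ]
-60 [-0.69  0.8   1.14  2.19 -1.02  0.87 -1.5 ]
-30 [-0.69  0.8   1.14  2.19 -1.02  0.87 -0.98]
0 [-0.43  0.57  0.62  2.18 -0.62  0.57 -0.91]
30 [-0.36  0.54  0.52  2.18 -0.52  0.54 -0.49]
60 [-0.29  0.52  0.41  2.18 -0.42  0.51 -0.09]
90 [-0.21  0.51  0.3   2.18 -0.3   0.5   0.32]
120 [-0.13  0.5   0.18  2.17 -0.19  0.48  0.72]
150 [-0.05  0.49  0.07  2.17 -0.07  0.48  1.12]
```

```bash
cat >> h.py <<'E'
from cell import env,eoat,kinematics,telemetry,optics,workorder
def st(l=""):
    s=telemetry.observe(); R=Ro.from_rotvec(s["ee_rot"]).as_matrix()
    yaw=np.degrees(np.arctan2(R[1,0],R[0,0]))
    print(l,"t%.1f"%s["t"],"p",np.round(s["tool_pos"],4),"yaw%.1f"%yaw,"F",np.round(s["ft_force"],1),"M",np.round(s["wrist_torque"],2),"w%.4f g%.1f"%(s["gripper_width"],s["grip_force"]),"j7 %.2f"%s["qpos"][6]); return s
E
python3 - <<'E'
from h import *
eoat.gripper_to(.085,40)
env.move_ptp([*C,.26],down(75)); st("above")
print(env.move_straight([*C,.163],rate=.08,stop_force=8)); st("down")
eoat.gripper_to(.045,30); st("grip")
f=optics.grab_frame("scene"); cv2.imwrite("pics/grip.png",cv2.resize(f["color"][150:300,140:340,::-1],(800,600)))
E
```

```text
above t2.6 p [ 0.4404 -0.0268  0.2599] yaw75.1 F [ 0.6  0.1 -0.8] M [-0.   -0.05 -0.05] w0.0853 g0.0 j7 0.04
False
down t4.0 p [ 0.4403 -0.0278  0.1633] yaw75.0 F [0.2 0.7 0.6] M [ 0.01 -0.04 -0.01] w0.0850 g0.0 j7 0.18
grip t4.4 p [ 0.4401 -0.0277  0.1634] yaw75.0 F [-1.3  0.7  6.2] M [ 0.04  0.21 -0.04] w0.0516 g30.7 j7 0.18
```

View pics/grip.png

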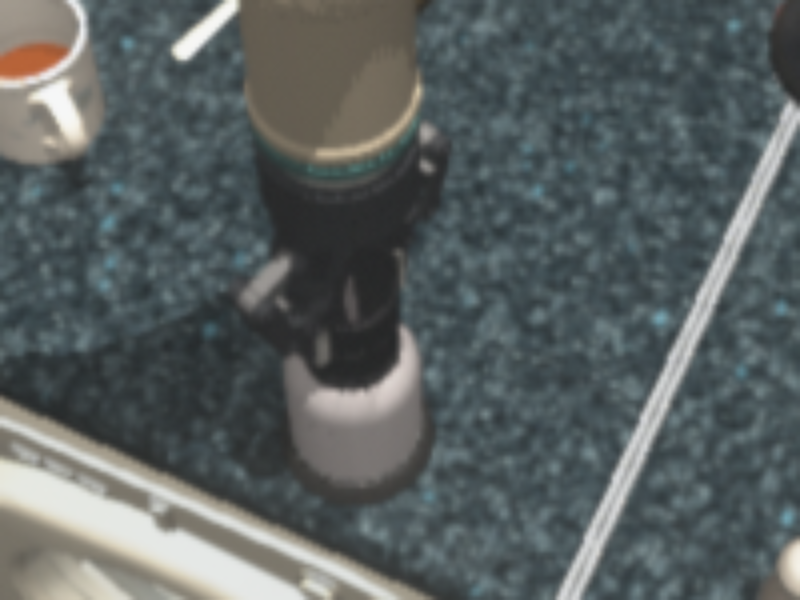

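The fingers hold the cap (width 51.6 mm; centre at crop pixel (355,340)), with the flask intact beneath it. Next I'll probe the turn in small steps.

```bash
python3 - <<'E'
from h import *
eoat.gripper_to(.045,60); s=st("g60"); q0=np.array(s["qpos"]); np.save("q0",q0); m0=s["wrist_torque"][2]
for d in (3,6,9,12,15,18):
    q=q0.copy(); q[6]+=np.radians(d); env.move_joints(q); s=st(d)
    if abs(s["wrist_torque"][2]-m0)>.7: print("STOP"); break
E
```

```text
g60 t4.7 p [ 0.4401 -0.0277  0.1636] yaw75.0 F [-1.9  0.4  7.9] M [0.06 0.41 0.05] w0.0508 g61.0 j7 0.18
3 t4.9 p [ 0.44   -0.0276  0.1636] yaw77.9 F [-1.3  1.1  1.9] M [0.13 0.25 0.02] w0.0508 g62.3 j7 0.23
6 t5.2 p [ 0.4399 -0.0276  0.1636] yaw80.9 F [-2.1  2.1  3.8] M [ 0.22  0.29 -0.14] w0.0507 g62.4 j7 0.28
9 t5.4 p [ 0.4399 -0.0276  0.1636] yaw83.8 F [-1.4  2.2  5.6] M [ 0.42  0.44 -0.8 ] w0.0508 g62.5 j7 0.33
STOP
```

Turning counterclockwise hits a hard stop at about 7°. Going clockwise now.

```bash
python3 - <<'E'
from h import *
q0=np.load("q0.npy")
for d in (0,-6,-12,-18,-30,-45,-60,-75,-86):
    q=q0.copy(); q[6]+=np.radians(d); env.move_joints(q); s=st(d)
    if abs(s["wrist_torque"][2])>.9: print("STOP"); break
E
```

```text
0 t5.7 p [ 0.4406 -0.0279  0.1636] yaw75.2 F [ 0.7 -0.1  1.1] M [ 0.08  0.08 -0.04] w0.0510 g62.4 j7 0.18
-6 t6.0 p [ 0.4405 -0.0279  0.1636] yaw69.3 F [1.7 0.3 2. ] M [-0.02  0.04 -0.03] w0.0507 g62.4 j7 0.08
-12 t6.2 p [ 0.4404 -0.0278  0.1636] yaw63.3 F [0.6 0.3 2.2] M [-0.03 -0.02 -0.02] w0.0505 g62.4 j7 -0.03
-18 t6.5 p [ 0.4403 -0.0277  0.1636] yaw57.3 F [-0.2  0.2  3. ] M [ 0.01  0.09 -0.02] w0.0507 g62.4 j7 -0.13
-30 t6.8 p [ 0.4403 -0.0277  0.1636] yaw45.4 F [ 0.8 -0.6  3.1] M [ 0.01 -0.01 -0.06] w0.0512 g62.4 j7 -0.34
-45 t7.1 p [ 0.4402 -0.0277  0.1636] yaw30.4 F [0.1 0.3 2.9] M [-0.04  0.01 -0.01] w0.0507 g62.4 j7 -0.60
-60 t7.5 p [ 0.4402 -0.0277  0.1636] yaw15.4 F [ 0.2 -0.5  3. ] M [-0.    0.03 -0.03] w0.0506 g62.4 j7 -0.86
-75 t7.8 p [ 0.4402 -0.0278  0.1636] yaw0.4 F [-0.3  0.2  3.3] M [-0.06  0.   -0.01] w0.0505 g62.4 j7 -1.13
-86 t8.1 p [ 0.4401 -0.0277  0.1636] yaw-10.6 F [-0.3 -0.6  4.7] M [-0.07  0.04 -0.01] w0.0508 g62.4 j7 -1.32
```

```bash
python3 - <<'E'
from h import *
p=np.array(st("pre")["tool_pos"])
a=env.move_straight(p+[0,0,.012],rate=.03,stop_force=12); print(a); st("lift12")
if not a:
    a=env.move_straight(p+[0,0,.09],rate=.08,stop_force=15); print(a); st("lift90")
f=optics.grab_frame("scene"); cv2.imwrite("pics/lift.png",cv2.resize(f["color"][130:310,140:380,::-1],(800,600)))
E
```

```text
pre t8.1 p [ 0.4401 -0.0277  0.1636] yaw-10.6 F [-0.3 -0.6  4.7] M [-0.07  0.04 -0.01] w0.0508 g62.4 j7 -1.32
False
lift12 t8.7 p [ 0.4401 -0.0276  0.1757] yaw-11.0 F [ 0.1  0.4 -0.1] M [-0.03  0.05  0.01] w0.0507 g62.4 j7 -1.34
False
lift90 t9.8 p [ 0.4398 -0.0277  0.2532] yaw-11.0 F [ 0.3 -0.7 -0.9] M [-0.03  0.05 -0.02] w0.0505 g62.4 j7 -1.45
```

View pics/lift.png

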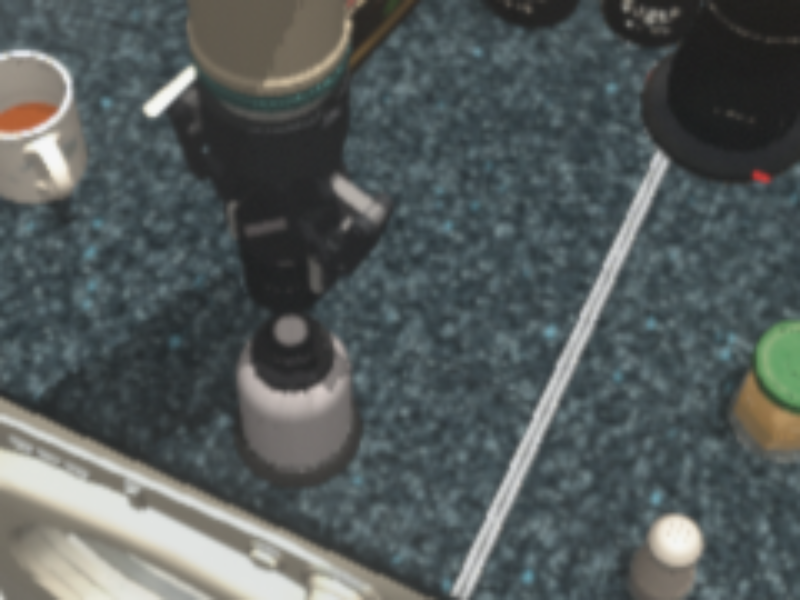

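The cap is off. The picture shows the flask's neck bare at (290,335) and the cap in the fingers just above it. Next I'll carry it sideways.

```bash
python3 - <<'E'
from h import *
p=np.array(st()["tool_pos"])
env.move_straight([.46,.12,p[2]],rate=.1); env.sleep(.5); st("side")
f=optics.grab_frame("scene"); cv2.imwrite("pics/side.png",f["color"][:,:,::-1])
E
```

```text
t9.9 p [ 0.4398 -0.0277  0.2531] yaw-11.0 F [-0.2 -1.2 -1. ] M [-0.03 -0.02 -0.02] w0.0509 g62.4 j7 -1.45
side t12.0 p [0.46   0.12   0.2531] yaw-11.0 F [ 0.   0.2 -0.7] M [-0.01 -0.01 -0.03] w0.0509 g62.4 j7 -1.76
```

View pics/side.png

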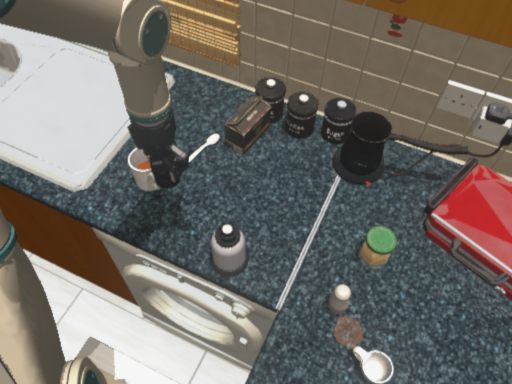

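The flask is open at (228,232). The cap is held at about (168,178), 15 cm to the side, and the mug, spoon, honey and salt haven't moved.

```bash
python3 -c "
from h import *
st(); print(workorder.hand_in())"
```

```text
t12.1 p [0.46   0.12   0.2531] yaw-11.0 F [-0.5 -0.2 -0.7] M [-0.05  0.01 -0.04] w0.0506 g62.4 j7 -1.76
the job is handed in; nothing more can be done
None
```

The flask is open: the catch stopped counterclockwise and came free clockwise, the cap is held upright about 15 cm to the side with its rim above the mouth, and the job was handed in at about 12 s.

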